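# Empty the station's part magazine into the bin

## Robot

A 6-joint arm with a two-finger parallel gripper is mounted at the origin on the work surface. World frame = base frame: x ahead of the robot, y to its left, z up, the work surface at z = 0. Lengths are in mm, angles in rad, forces in N, time in s.
With the tool pointing down it reaches from about 300 to 875 mm from the base axis. Payload 6.4 kg.
Tool frame: the origin (TCP) lies on the centre line of the jaws, within the pads' length; the fingertips stand 19 mm ahead of it and the grasp point (between the pads) is the TCP; z points along the fingers, y is the direction in which the jaws open and shut (so a half turn about z gives the same grasp; the last joint's range is limited). The gripper opens to 88 mm and grips with 3 to 60 N. Pads are 18 mm wide; open, the fingers measure 123 mm over their backs; the gripper's body (75 mm by 187 mm) begins 45 mm behind the grasp point.
Start: joints at [1.061, 0.181, 1.607, -0, 1.354, -0.206], TCP at [171.999, 548.687, 257.714] pointing down, gripper open.
Joint ranges: [-2.99, 2.99], [-0.89, 2.07], [0.3, 2.58], [-1.14, 4.28], [0, 2.63], [-3.12, 3.12]. Speed limits (rad/s): [2.57, 2.57, 3.01, 3.14, 3.14, 3.14].

## Interface

Orientations are given as a unit quaternion [w, x, y, z].
In Python, from cell import read_state, eyes, env gives the robot as it stands.
- The arm moves only by the shell command python3 -m crank 'ROWS' [FORCE]. ROWS is JSON, one flat list of numbers, 5 for each row, row after row: the shift along the tool's x, y, z in cm, then the turn about the tool's z in rad, then the closure, from -1 (fully open) to 1 (shut), so that 0 is half open. In form: [dx, dy, dz, yaw, jaw, dx, dy, dz, yaw, jaw, ...]. A call has 1 to 10 rows; each row is the pose to reach, as a shift and turn from the pose measured when the call began, along the tool's axes at that moment; what a row does not reach only later rows make up. A row lasts 1/10 s, in which the tool goes at most 50 mm and 8.59 degrees, less where a joint would pass 70% of its speed; a pose out of reach is approached as far as the arm can. A call with a gripper value outside its range is refused whole. The fingers move at their own pace and stop on an object; FORCE is the grip in N (left out, the last holds). Time passes only in rows, so rows that repeat a pose let the fingers close. It gives the time, the measured TCP pose, the force and the opening at its end, in the units of the state.
- read_state(): the state, without advancing time (a new reading comes with each control period).
- eyes.camera(name): name is "scene" or "top" or "wrist"; returns a dict with "pixels" (384x512x3 uint8, red, green, blue), "mtx" (3x3 intrinsics, pixels), "rvec" (rotation vector, rad) and "tvec" (3), from world to camera coordinates, as OpenCV has them. Camera axes: x right, y down, z forward; pixel columns grow to the right and rows downward; lengths in mm; the calibration is good to about 2 mm. A picture is of the moment at which its call begins. There is no depth.
- env.job_done(): hands the job in, once; it reports no verdict.
Trained networks look in the newest picture that a camera, given by its name, has taken for a name from the list of things; names that differ only in an ending like _2 or _b are one class to them, and where a whole thing is asked for, a point or a joint stands for the part that bears it (a point fixed in the world has none). Each returns a list of dicts, best first, with "confidence" (0 to 1); they miss things now and then, are a little off and sometimes report something else, mostly with a low value. They report only what shows in the picture. A call takes as long as a camera call.
- eyes.spot_in(camera, name): "at" ([x, y, z] in mm, in world coordinates, good to about 4 mm: the middle of the surface that is visible of it).
- eyes.outline_of(camera, name): "pixels" (384x512 bool, what is visible of it).
The state is a dict: "clock": time; "qpos": joint angles; "qvel": joint speeds; "joint_torque": joint torques, N m; "eef_pos": TCP position; "tcp_rot": TCP orientation; "contact_force": force on the tool from outside, world axes, zero at the start; "wrist_torque": the same for the moment, N m; "gripper_width": finger opening in mm.
Only numpy, scipy, OpenCV 4.12 (cv2) and the standard library are available. Lean on these libraries where they do the work, as an engineer would, in place of code of your own. Each camera call takes 0.05 s, during which the arm holds its last target.

## Task

Draw the square part magazine, with the four discs still in it, lengthwise out of its inclined holder, and tip it mouth down over the open bin so that all four discs slide out into the bin. Finish while still holding the empty magazine still in the gripper, mouth pointing down, over the bin and clear above its rim, without letting go or putting it down. Do not push about the small parts lying around the holder and the bin.

Things in the scene. Friction and masses are not known exactly. Their poses are not given: they have to be found in the camera images.
- magazine: Part magazine: aluminium square tube, 46 mm outside, 38 mm inside, 170 mm long, 0.26 kg. Origin: underside centre of its closed foot (6 mm floor); z runs along the tube to the open mouth. Starts in the holder, z leaning 50 degrees from vertical, its x level: the plain side walls to grip across face +x and -x. +y faces downward; the -y wall, on top, has a 14 mm slot all along.
- magazine_grip (a point): Point on the tube's centre line 105 mm from the foot, a good place to grip: there the side walls stand free of the holder. Axes as the magazine's.
- magazine_mouth (a point): Centre of the open mouth of the magazine, on the centre line 170 mm from the foot. Axes as the magazine's.
- holder: Fixed dark steel stand. Base 110 (x) x 180 (y) x 10 mm, origin under its centre, z up. An inclined pocket 61 mm wide holds the lowest 55 mm of the magazine with 2.5 mm play; a 36 mm wide tongue supports its underside up to 110 mm from the foot. The tube leans to the holder's +y (roughly world +y) and draws out along its own length. Its foot sits at y = -45, z = 60 mm.
- bin: Fixed open bin of plain grey plastic, 220 x 220 mm, 70 mm high, walls and floor 5 mm. Origin: centre of its underside, z up.
- disc0: One of four equal workpieces: white plastic disc, 30 mm diameter, 16 mm thick, 28 g, slippery (friction about 0.25: slides out once the mouth points 20 degrees or more below level). Origin: centre of a flat face, z along its axis. Starts number 1 from the foot in the 65 mm long stack at the bottom of the magazine.
- disc1: One of four equal workpieces: white plastic disc, 30 mm diameter, 16 mm thick, 28 g, slippery (friction about 0.25: slides out once the mouth points 20 degrees or more below level). Origin: centre of a flat face, z along its axis. Starts number 2 from the foot in the 65 mm long stack at the bottom of the magazine.
- disc2: One of four equal workpieces: white plastic disc, 30 mm diameter, 16 mm thick, 28 g, slippery (friction about 0.25: slides out once the mouth points 20 degrees or more below level). Origin: centre of a flat face, z along its axis. Starts number 3 from the foot in the 65 mm long stack at the bottom of the magazine.
- disc3: One of four equal workpieces: white plastic disc, 30 mm diameter, 16 mm thick, 28 g, slippery (friction about 0.25: slides out once the mouth points 20 degrees or more below level). Origin: centre of a flat face, z along its axis. Starts number 4 from the foot in the 65 mm long stack at the bottom of the magazine.
- relay: Bystander beside the holder: relay on its socket, 30 x 60 mm, 46 mm high, origin under its centre.
- bearing: Bystander beside the holder: steel bearing ring, 56 mm diameter, 16 mm high, origin under its centre.
- cylinder: Bystander beyond the bin: pneumatic cylinder lying down, body 100 x 32 x 32 mm along its x with a 60 mm piston rod at +x, origin under the body's centre.
- bracket: Bystander between holder and bin: bent steel bracket 50 x 35 mm, 40 mm high, origin under its centre.

How it is judged (in metres and radians):
On the way, in this order (a step that is already met when the one before it is completed fails the run):
1. the magazine is held clear of its holder, mouth still upward, with all four discs in it (contact force between magazine and the fingers above 1 N and contact force between magazine and holder below 0.2 N and contact force between magazine and bin below 0.2 N and x of disc0 in the frame of magazine between -0.022 and 0.022 m and y of disc0 in the frame of magazine between -0.022 and 0.022 m and z of disc0 in the frame of magazine between -0.005 and 0.165 m and x of disc1 in the frame of magazine between -0.022 and 0.022 m and y of disc1 in the frame of magazine between -0.022 and 0.022 m and z of disc1 in the frame of magazine between -0.005 and 0.165 m and x of disc2 in the frame of magazine between -0.022 and 0.022 m and y of disc2 in the frame of magazine between -0.022 and 0.022 m and z of disc2 in the frame of magazine between -0.005 and 0.165 m and x of disc3 in the frame of magazine between -0.022 and 0.022 m and y of disc3 in the frame of magazine between -0.022 and 0.022 m and z of disc3 in the frame of magazine between -0.005 and 0.165 m and distance between magazine_grip and holder above 0.19 m and angle between magazine's own z axis and vertical below 1.45 rad), for 0.2 s.
2. the magazine is held mouth down over the bin (contact force between magazine and the fingers above 1 N and contact force between magazine and holder below 0.2 N and contact force between magazine and bin below 0.2 N and angle between magazine's own z axis and vertical above 1.75 rad and height (world z) of magazine_mouth above 0.08 m and x of magazine_mouth in the frame of bin between -0.125 and 0.125 m and y of magazine_mouth in the frame of bin between -0.125 and 0.125 m), for 0.2 s.
At the end, for the whole second after the job is handed in: All four discs lie in the bin; the magazine is still in the gripper and nowhere else supported, at rest (under 30 mm/s), its mouth pointing at least 10 degrees below level, the mouth over the bin (within 125 mm of its centre along each side) and at least 80 mm above the bench (all of step 2 and x of disc0 in the frame of bin between -0.112 and 0.112 m and y of disc0 in the frame of bin between -0.112 and 0.112 m and z of disc0 in the frame of bin between -0.005 and 0.078 m and x of disc1 in the frame of bin between -0.112 and 0.112 m and y of disc1 in the frame of bin between -0.112 and 0.112 m and z of disc1 in the frame of bin between -0.005 and 0.078 m and x of disc2 in the frame of bin between -0.112 and 0.112 m and y of disc2 in the frame of bin between -0.112 and 0.112 m and z of disc2 in the frame of bin between -0.005 and 0.078 m and x of disc3 in the frame of bin between -0.112 and 0.112 m and y of disc3 in the frame of bin between -0.112 and 0.112 m and z of disc3 in the frame of bin between -0.005 and 0.078 m and linear speed of magazine below 0.03 m/s and height (world z) of magazine above 0.09 m); the arm keeps its last pose, push and grip.
It fails at once if the relay, bearing, cylinder or bracket is pushed more than 30 mm (distance of any of relay, bearing, cylinder, bracket from where it was at the start of the episode above 0.03 m).
It also fails if it takes over 40 s, if anything falls off the work surface, if the arm or the gripper's body presses on something with over 40 N, if the wrist force passes 120 N, or if a joint passes its speed limit or range.

## Working session

There is one attempt and no reset: what is moved stays moved. The work goes in short steps, Python scripts to look and compute and a shell command to move; the robot and the scene stay as the last step left them, time stands still between calls to the robot, and variables do not carry over. Pictures are saved under pics/ and viewed, and the job is handed in when it is done.

```bash
ls; python3 -m crank --help 2>&1 | head -20; mkdir -p pics; cat > h.py <<'E'
import numpy as np, cv2
from scipy.spatial.transform import Rotation as R
from cell import read_state, eyes, env
def snap(name,fn):
    c=eyes.camera(name); cv2.imwrite('pics/'+fn,cv2.cvtColor(c['pixels'],cv2.COLOR_RGB2BGR)); return c
def proj(c,P):
    return cv2.projectPoints(np.float64(P).reshape(-1,1,3),c['rvec'],c['tvec'],c['mtx'],None)[0].reshape(-1,2)
def ray(c,uv):
    Rm=cv2.Rodrigues(np.float64(c['rvec']))[0]; o=-Rm.T@np.float64(c['tvec']).ravel()
    d=Rm.T@np.linalg.inv(c['mtx'])@np.array([uv[0],uv[1],1.]); return o,d
def atz(c,uv,z):
    o,d=ray(c,uv); return o+d*(z-o[2])/d[2]
E
python3 - <<'E'
from h import *
print(read_state())
for n in ['scene','top']:
    c=snap(n,n+'1.png')
    for t in ['magazine','magazine_grip','magazine_mouth','holder','bin','relay','bearing','cylinder','bracket']:
        print(n,t,[(np.round(x['at']),round(x['confidence'],2)) for x in eyes.spot_in(n,t)[:2]])
E
```

```text
pics
invalid input: not JSON, or not a number
{'clock': 0.0, 'qpos': array([ 1.06068629e+00,  1.81567607e-01,  1.60797960e+00, -4.31675283e-06,
        1.35379032e+00, -2.06263251e-01]), 'qvel': array([ 0.001662  ,  0.0005608 , -0.0006886 ,  0.00015757, -0.00081969,
       -0.00153471]), 'joint_torque': array([ 1.79396640e-03, -4.33868945e+01, -3.41846430e+01,  7.03360280e-02,
        3.86729627e-02, -1.46478833e-04]), 'eef_pos': array([171.75458579, 548.23277349, 256.80889698]), 'tcp_rot': array([-3.03881498e-04,  1.51339130e-01,  9.88481516e-01, -8.17803525e-04]), 'contact_force': array([-0.02910074, -0.0445601 ,  0.11952486]), 'wrist_torque': array([-0.06221481,  0.01646489,  0.02667688]), 'gripper_width': 87.71391241901192}
scene magazine [(array([ 571., -162.,  145.]), 0.68)]
scene magazine_grip [(array([ 570., -164.,  146.]), 0.76), (array([ 668., -272.,   29.]), 0.46)]
scene magazine_mouth [(array([ 575., -161.,  140.]), 0.62)]
scene holder [(array([ 567., -214.,   10.]), 0.9)]
scene bin [(array([520., 180.,  24.]), 0.62)]
scene relay [(array([ 671., -271.,   27.]), 0.83)]
scene bearing []
scene cylinder [(array([698., 208.,  24.]), 0.91), (array([616.,  16.,   6.]), 0.23)]
scene bracket [(array([616.,  18.,   6.]), 0.66), (array([ 568., -217.,    9.]), 0.31)]
top magazine [(array([ 561., -148.,  146.]), 0.91)]
top magazine_grip [(array([ 560., -151.,  144.]), 0.62)]
top magazine_mouth [(array([ 558., -148.,  148.]), 0.61)]
top holder [(array([ 428., -167.,   13.]), 0.63)]
top bin [(array([528., 189.,   6.]), 0.88)]
top relay [(array([ 653., -266.,   41.]), 0.63), (array([ 558., -149.,  146.]), 0.44)]
top bearing [(array([ 428., -168.,   16.]), 0.6)]
top cylinder [(array([687., 221.,  34.]), 0.94)]
top bracket [(array([593.,  21.,   1.]), 0.67)]
```

View pics/scene1.png

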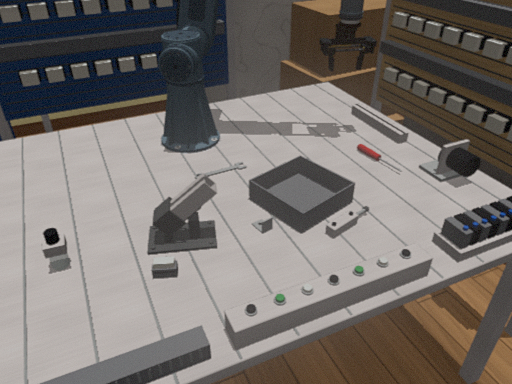

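View pics/top1.png

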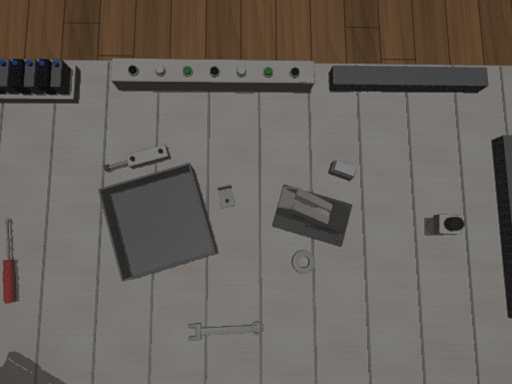

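The scene view shows the holder near (183,215) with the tube leaning towards the bin at (300,190). The top view has the holder at (313,215), the bin at (158,222), the bracket at (227,197), the bearing at (303,261), the relay at (343,170) and the cylinder at (148,155). I'll zoom in on the holder to get its exact pose.

```bash
python3 - <<'E'
from h import *
im=cv2.imread('pics/top1.png')
a=cv2.resize(im[150:280,250:380],(780,780)[:2],interpolation=cv2.INTER_CUBIC)
cv2.imwrite('pics/topz.png',cv2.convertScaleAbs(cv2.resize(a,(600,600)),alpha=1.6))
im=cv2.imread('pics/scene1.png')
cv2.imwrite('pics/scz.png',cv2.convertScaleAbs(cv2.resize(im[165:265,135:265],(780,600),interpolation=cv2.INTER_CUBIC),alpha=1.5))
from cell import eyes
c=eyes.camera('top')
for n in ['holder','magazine','bin']:
    for cam in ['top','scene']:
        if cam=='scene': eyes.camera('scene')
        for o in eyes.outline_of(cam,n)[:1]:
            cs,_=cv2.findContours(o['pixels'].astype(np.uint8),0,2); k=max(cs,key=cv2.contourArea)
            r=cv2.minAreaRect(k); print(n,cam,round(o['confidence'],2),np.round(cv2.boxPoints(r)).tolist(), cv2.contourArea(k))
E
```

```text
holder top 0.84 [[270.0, 226.0], [283.0, 183.0], [355.0, 205.0], [342.0, 248.0]] 1865.0
holder scene 0.67 [[142.0, 200.0], [211.0, 193.0], [216.0, 248.0], [147.0, 255.0]] 2442.0
magazine top 0.98 [[276.0, 206.0], [285.0, 182.0], [335.0, 202.0], [325.0, 226.0]] 1004.5
magazine scene 0.72 [[164.0, 203.0], [204.0, 171.0], [220.0, 190.0], [180.0, 223.0]] 1141.5
bin top 0.61 [[95.0, 189.0], [191.0, 162.0], [217.0, 254.0], [121.0, 281.0]] 9195.5
bin scene 0.68 [[240.0, 194.0], [279.0, 134.0], [360.0, 187.0], [322.0, 247.0]] 4974.0
```

View pics/topz.png

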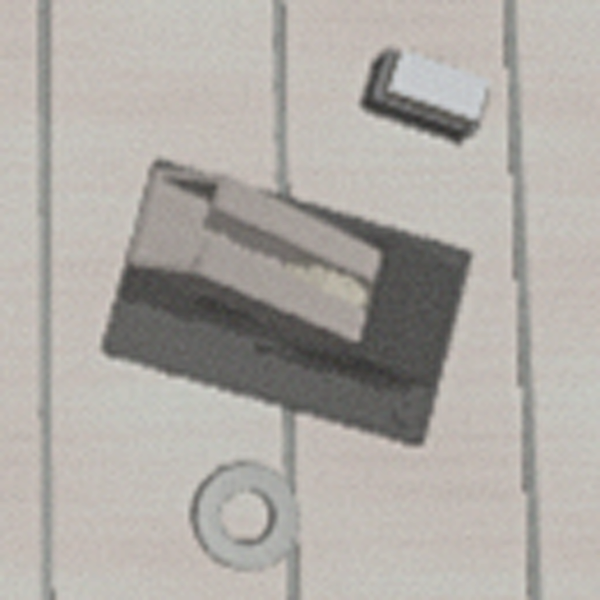

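View pics/scz.png

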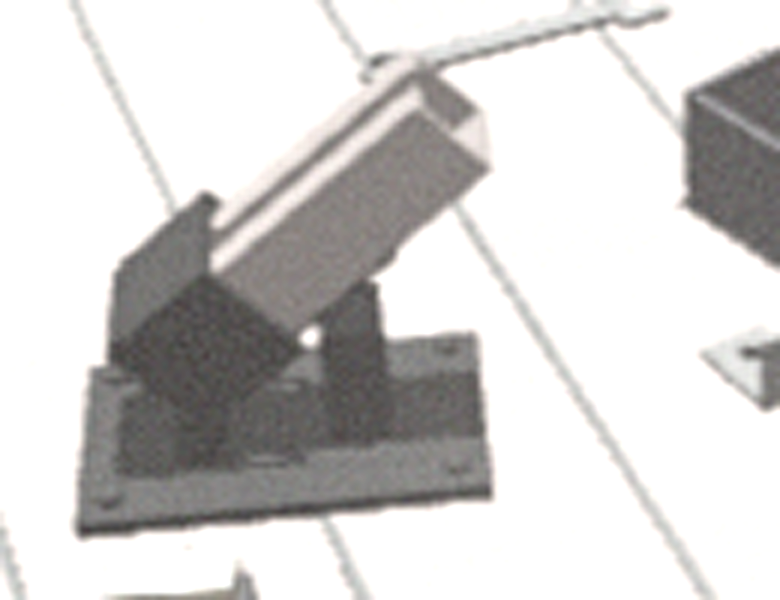

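```bash
python3 - <<'E'
from h import *
from scipy.optimize import least_squares
ct=eyes.camera('top'); cs=eyes.camera('scene')
T=lambda p:np.array(p)/4.615+[250,150]
S=lambda p:np.array(p)/6.+[135,165]
def fit(model,obs,x0):
    f=lambda v:np.concatenate([(proj(c,(R.from_euler('z',v[2]).apply(model)+[v[0],v[1],0]))-uv).ravel() for c,uv in obs])
    r=least_squares(f,x0,loss='soft_l1'); print(np.round(r.x,3),np.round(np.degrees(r.x[2]),2),np.round(r.fun,1).tolist()); return r.x
# holder: +y to image left. image-up is +x. corners order: (+x,+y),( +x,-y),(-x,-y),(-x,+y)
m=np.array([[55,90,10],[55,-90,10],[-55,-90,10],[-55,90,10]],float)
t=T([(155,160),(472,252),(422,444),(104,350)])
# scene: view from +x side looking back to robot: +y right. (+x,+y)=(490,490),(+x,-y)=(80,525),(-x,-y)=(92,370),(-x,+y)=(475,335)
s=S([(490,490),(80,525),(92,370),(475,335)])
for o in ([(ct,t)],[(cs,s)],[(ct,t),(cs,s)]): h=fit(m,o,[560,-190,-.25])
b=np.array([[110,110,70],[110,-110,70],[-110,-110,70],[-110,110,70]],float)
tb=np.array([(100,190),(190,165),(216,252),(123,280)],float)
fit(b,[(ct,tb)],[520,190,.2])
v=h; Rz=R.from_euler('z',v[2])
a=np.radians(50)
zm=np.array([0,np.sin(a),np.cos(a)])
for L in (105,130,170):
    print(L,Rz.apply(np.array([0,-45,60])+L*zm)+[v[0],v[1],0])
im=cv2.imread('pics/top1.png'); cv2.imwrite('pics/topb.png',cv2.convertScaleAbs(cv2.resize(im[150:290,85:235],(640,597),interpolation=cv2.INTER_CUBIC),alpha=1.6))
mm=[] # overlay magazine wireframe
ym=np.array([0,np.cos(a),-np.sin(a)])
P=[]
for L in (0,170):
    for sx,sy in((-23,-23),(23,-23),(23,23),(-23,23)): P.append(Rz.apply(np.array([0,-45,60])+L*zm+[sx,0,0]+sy*ym)+[v[0],v[1],0])
for n,c in(('top',ct),('scene',cs)):
    k=4; im=cv2.cvtColor(c['pixels'],cv2.COLOR_RGB2BGR); im=cv2.convertScaleAbs(cv2.resize(im,None,fx=k,fy=k,interpolation=cv2.INTER_CUBIC),alpha=1.5)
    q=((proj(c,np.array(P))+.5)*k).astype(int)
    for i in range(4):
        for x,y in((i,(i+1)%4),(4+i,4+(i+1)%4),(i,i+4)): cv2.line(im,tuple(map(int,q[x])),tuple(map(int,q[y])),(0,255,0),1)
    q0=q.mean(0).astype(int); cv2.imwrite(f'pics/ov_{n}.png',im[max(0,q0[1]-200):q0[1]+200,max(0,q0[0]-250):q0[0]+250])
E
```

```text
[ 5.45939e+02 -1.95180e+02 -2.86000e-01] -16.36 [0.0, -0.6, 0.3, -0.4, 0.4, 0.6, -0.8, 0.4]
[ 5.51833e+02 -1.95670e+02 -2.95000e-01] -16.89 [0.9, -0.0, -1.4, 0.6, -0.5, -0.6, 0.9, -0.3]
[ 5.47314e+02 -1.95198e+02 -2.87000e-01] -16.46 [0.1, -1.2, 0.3, -0.9, 0.3, 0.0, -0.8, -0.3, 0.6, -1.3, -1.5, -0.4, -0.9, -1.4, 0.3, -1.4]
[5.28549e+02 1.74939e+02 2.98000e-01] 17.07 [-1.6, -0.9, 0.4, -2.9, 1.2, 0.6, -0.3, 2.2]
105 [ 557.35460069 -161.21536376  127.49269902]
130 [ 562.78125944 -142.8491875   143.56238926]
170 [ 571.46391344 -113.46330549  169.27389365]
```

View pics/ov_top.png

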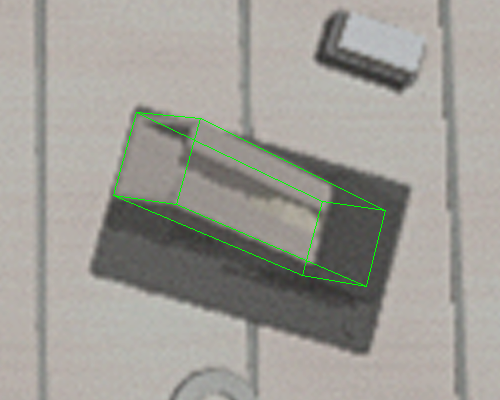

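View pics/ov_scene.png

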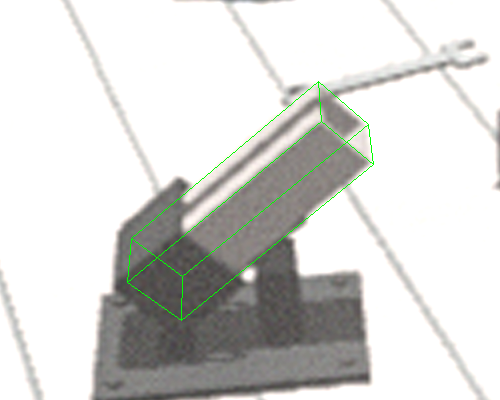

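View pics/topb.png

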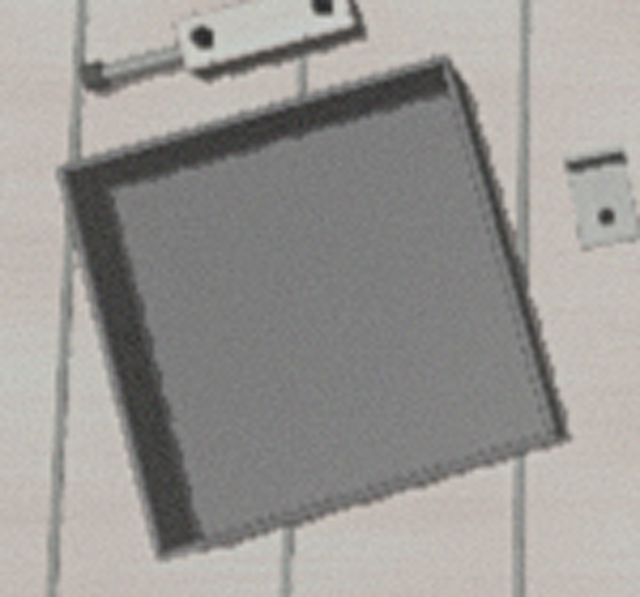

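```bash
cat >> h.py <<'E'
H=np.array([547.3,-195.2,0]); HY=-0.287
a50=np.radians(50); ZM=np.array([0,np.sin(a50),np.cos(a50)]); YM=np.array([0,np.cos(a50),-np.sin(a50)])
def hw(p): return R.from_euler('z',HY).apply(p)+H
def state():
    s=read_state(); q=s['tcp_rot']; r=R.from_quat([q[1],q[2],q[3],q[0]]); return s,np.array(s['eef_pos']),r
def delta(P,psi):
    s,p,r=state(); m=r.as_matrix(); d=m.T@(np.array(P)-p)/10
    cur=np.arctan2(m[1,1],m[0,1]); y=-(psi-cur)
    print('t',round(s['clock'],2),'tcp',np.round(p,1),'toolz',np.round(m[:,2],3),'psi',round(cur,3),'| delta cm',np.round(d,2),'yaw',round(y,3)); return d,y
E
python3 - <<'E'
from h import *
from scipy.optimize import least_squares
G=hw(np.array([0,-45,60])+130*ZM-8*YM); print('G',G)
delta([G[0],G[1],255],HY)
ct=eyes.camera('top')
b=np.array([[110,110,70],[110,-110,70],[-110,-110,70],[-110,110,70]],float)
tb=np.array([(99.5,190.3),(189.8,164.1),(218.1,252.2),(123.7,280.5)])
f=lambda v:(proj(ct,(R.from_euler('z',v[2]).apply(b)+[v[0],v[1],0]))-tb).ravel()
r=least_squares(f,[528,175,.3]);print(r.x,np.round(r.fun,1))
E
```

```text
G [ 561.29627205 -147.77888909  149.6907448 ]
t 1.6 tcp [172.  548.7 257.7] toolz [-0. -0. -1.] psi 1.267 | delta cm [-57.98 -54.81   0.27] yaw 1.554
[5.28096050e+02 1.73535715e+02 3.01815165e-01] [-0.6 -0.8  1.  -1.9 -0.2  0.4 -0.1  2. ]
```

```bash
python3 -m crank '[-58,-54.8,0,1.554,-1,-58,-54.8,0,1.554,-1,-58,-54.8,0,1.554,-1,-58,-54.8,0,1.554,-1,-58,-54.8,0,1.554,-1,-58,-54.8,0,1.554,-1,-58,-54.8,0,1.554,-1,-58,-54.8,0,1.554,-1,-58,-54.8,0,1.554,-1,-58,-54.8,0,1.554,-1]' 60
python3 -c "
from h import *
G=hw(np.array([0,-45,60])+130*ZM-8*YM);delta([G[0],G[1],255],HY)"
```

```text
clock: 2.65
eef_pos: [416.8, 110.4, 258.2]
tcp_rot: [0.0, 0.786, 0.618, 0.001]
contact_force: [1.3, -0.1, -0.5]
gripper_width: 88.0
t 2.65 tcp [416.8 110.4 258.2] toolz [ 0.001  0.    -1.   ] psi -0.239 | delta cm [-21.65  20.16   0.34] yaw 0.048
```

```bash
python3 -m crank '[-21.6,20.2,0.3,0.048,-1,-21.6,20.2,0.3,0.048,-1,-21.6,20.2,0.3,0.048,-1,-21.6,20.2,0.3,0.048,-1,-21.6,20.2,0.3,0.048,-1,-21.6,20.2,0.3,0.048,-1,-21.6,20.2,0.3,0.048,-1,-21.6,20.2,0.3,0.048,-1]'
python3 - <<'E'
from h import *
G=hw(np.array([0,-45,60])+130*ZM-8*YM);delta(G,HY)
c=snap('wrist','w1.png')
P=[]
for L in (0,170):
    for sx,sy in((-23,-23),(23,-23),(23,23),(-23,23)): P.append(hw(np.array([0,-45,60])+L*ZM+[sx,0,0]+sy*YM))
q=proj(c,np.array(P)).astype(int); im=cv2.imread('pics/w1.png')
for i in range(4):
    for x,y in((i,(i+1)%4),(4+i,4+(i+1)%4),(i,i+4)): cv2.line(im,tuple(map(int,q[x])),tuple(map(int,q[y])),(0,255,0),1)
cv2.imwrite('pics/w1.png',im)
E
```

```text
clock: 3.45
eef_pos: [561.6, -148.1, 254.6]
tcp_rot: [-0.0, 0.802, 0.598, 0.0]
contact_force: [-1.1, 0.4, 0.0]
gripper_width: 88.2
t 3.45 tcp [ 561.6 -148.1  254.6] toolz [ 0.     0.001 -1.   ] psi -0.289 | delta cm [ 1.000e-02 -4.000e-02  1.049e+01] yaw -0.002
```

View pics/w1.png

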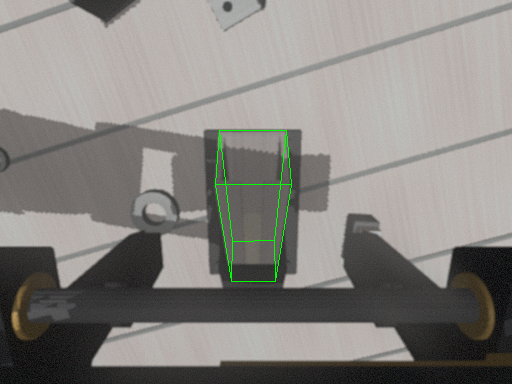

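The wrist view shows the tube model lying on the tube: mouth at (253,155), foot at (253,265). The jaws straddle it, so I'll descend.

```bash
python3 -m crank '[0,0,4,0,-1,0,0,8,0,-1,0,0,9.5,0,-1,0,0,10.5,0,-1,0,0,10.5,0,-1]'
python3 -c "
from h import *
G=hw(np.array([0,-45,60])+130*ZM-8*YM);delta(G,HY)"
```

```text
clock: 4.0
eef_pos: [561.2, -146.1, 149.8]
tcp_rot: [-0.001, 0.801, 0.599, 0.0]
contact_force: [0.3, -0.1, 0.3]
gripper_width: 88.1
t 4.0 tcp [ 561.2 -146.1  149.8] toolz [-0.     0.001 -1.   ] psi -0.287 | delta cm [-0.16  0.06  0.01] yaw 0.0
```

```bash
python3 -m crank '[0,0,0,0,1,0,0,0,0,1,0,0,0,0,1,0,0,0,0,1,0,0,0,0,1,0,0,0,0,1,0,0,0,0,1,0,0,0,0,1]' 60
python3 - <<'E'
from h import *
s,p,r=state(); print(s['contact_force'],s['wrist_torque'],s['gripper_width'])
d=r.as_matrix().T@R.from_euler('z',HY).apply(ZM); print('draw dir tool',d)
snap('scene','s2.png')
E
```

```text
clock: 4.8
eef_pos: [561.4, -146.2, 150.0]
tcp_rot: [-0.0, 0.801, 0.599, 0.0]
contact_force: [0.0, 0.3, 2.2]
gripper_width: 45.3
[0.0096087  0.32825059 2.23110086] [-0.09226592  0.03320467  0.01758275] 45.30112482265963
draw dir tool [ 7.66785512e-01 -1.81923999e-04 -6.41903377e-01]
```

```bash
python3 -m crank '[1.5,0,-1.26,0,1,3.1,0,-2.6,0,1,4.6,0,-3.85,0,1,6.1,0,-5.1,0,1,7.7,0,-6.45,0,1,8.4,0,-7.0,0,1,8.4,0,-7.0,0,1]'
python3 - <<'E'
from h import *
s,p,r=state(); print(s['contact_force'],s['wrist_torque'],s['gripper_width'])
snap('scene','s3.png');im=cv2.imread('pics/s3.png')
cv2.imwrite('pics/s3z.png',cv2.convertScaleAbs(cv2.resize(im[80:280,120:380],(780,600),interpolation=cv2.INTER_CUBIC),alpha=1.5))
E
```

```text
clock: 5.55
eef_pos: [586.0, -63.9, 221.3]
tcp_rot: [-0.0, 0.8, 0.6, 0.001]
contact_force: [-0.6, -0.5, -3.5]
gripper_width: 45.6
[-0.60886831 -0.50959937 -3.53929362] [ 0.0983732  -0.00637281  0.02727801] 45.62913564861583
```

View pics/s3z.png

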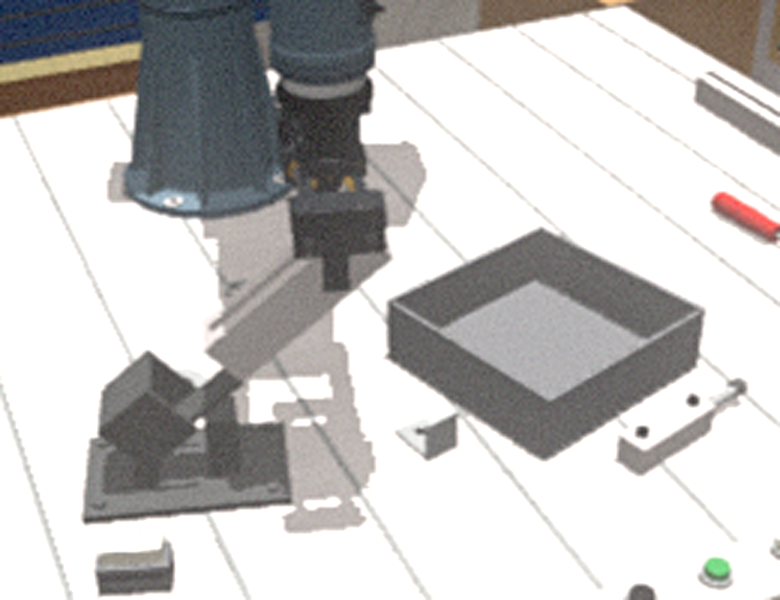

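```bash
python3 -m crank '[1,0,-1,0,1,1.5,0,-2,0,1,1.5,0,-2,0,1,1.5,0,-2,0,1]'
python3 - <<'E'
from h import *
delta([519,119,240],.302)
ct=snap('top','t4.png'); B=[]
Rz=R.from_euler('z',.302)
c=snap('scene','s4.png'); s,p,r=state()
w=eyes.camera('wrist'); o,_=ray(w,(0,0)); print('cam in tool',r.inv().apply(o-p))
for n,cc,k in(('t4',ct,2),('s4',c,3)):
    im=cv2.convertScaleAbs(cv2.resize(cv2.imread(f'pics/{n}.png'),None,fx=k,fy=k,interpolation=cv2.INTER_CUBIC),alpha=1.5)
    for bb,z,co in((110,70,(0,255,0)),(110,0,(0,0,255)),(105,5,(255,0,0))):
        q=((proj(cc,Rz.apply(np.array([[bb,bb,z],[bb,-bb,z],[-bb,-bb,z],[-bb,bb,z]],float))+[528,174,0])+.5)*k).astype(int)
        cv2.polylines(im,[q.reshape(-1,1,2)],True,co,1)
    cv2.imwrite(f'pics/{n}o.png',im[300:600,120:700] if n=='t4' else im[350:750,550:1150])
E
```

```text
clock: 6.0
eef_pos: [589.8, -50.4, 240.7]
tcp_rot: [-0.0, 0.8, 0.599, 0.001]
contact_force: [-0.2, -0.4, -3.8]
gripper_width: 45.6
t 6.0 tcp [589.8 -50.4 240.7] toolz [ 0.001  0.001 -1.   ] psi -0.285 | delta cm [ 14.26 -11.55   0.09] yaw -0.587
cam in tool [  69.50062275   -0.70693111 -126.84667162]
```

View pics/t4o.png

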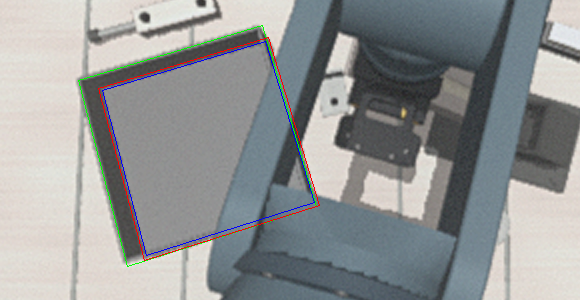

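View pics/s4o.png

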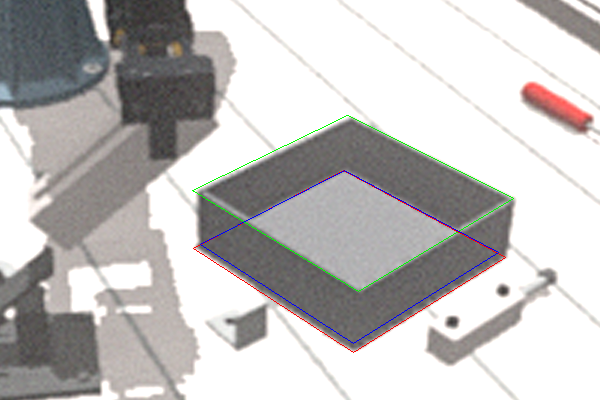

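```bash
python3 -m crank '[2.9,-2.3,0,-0.12,1,5.7,-4.6,0,-0.235,1,8.6,-6.9,0,-0.35,1,11.4,-9.2,0,-0.47,1,14.3,-11.5,0,-0.587,1,14.3,-11.5,0,-0.587,1,14.3,-11.5,0,-0.587,1]'
python3 - <<'E'
from h import *
delta([519,119,160],.302)
c=snap('scene','s5.png');im=cv2.imread('pics/s5.png')
cv2.imwrite('pics/s5z.png',cv2.convertScaleAbs(cv2.resize(im[80:260,170:400],(767,600),interpolation=cv2.INTER_CUBIC),alpha=1.5))
E
```

```text
clock: 6.85
eef_pos: [518.9, 119.5, 240.0]
tcp_rot: [-0.001, 0.593, 0.805, 0.0]
contact_force: [0.1, -0.6, -3.3]
gripper_width: 45.3
t 6.85 tcp [518.9 119.5 240. ] toolz [-0.001  0.001 -1.   ] psi 0.302 | delta cm [-0.06  0.    8.  ] yaw -0.0
```

View pics/s5z.png

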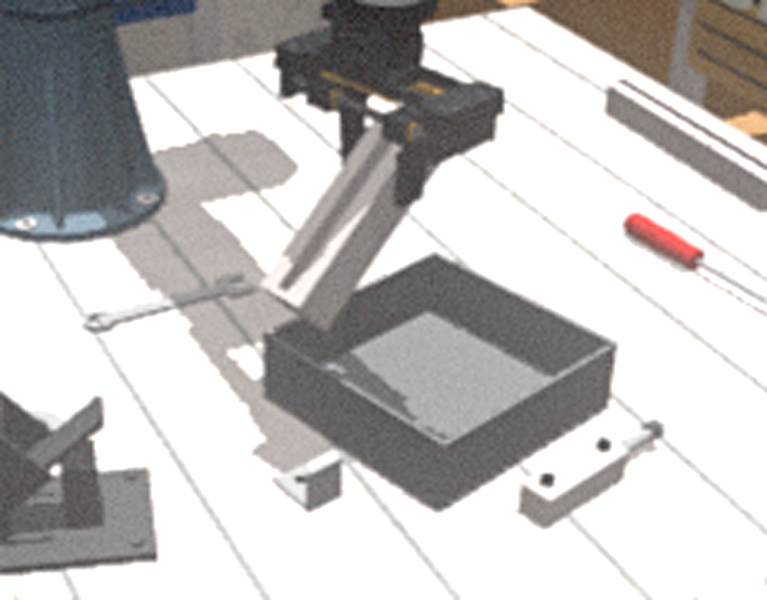

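```bash
python3 -m crank '[0,0,4,0,1,0,0,7,0,1,0,0,8,0,1,0,0,8.8,0,1,0,0,9.6,0,1,0,0,10,0,1]'
python3 - <<'E'
from h import *
delta([519,119,160],.302); s=read_state(); print(s['contact_force'],s['wrist_torque'],s['gripper_width'])
c=snap('scene','s6.png');im=cv2.imread('pics/s6.png')
cv2.imwrite('pics/s6z.png',cv2.convertScaleAbs(cv2.resize(im[80:260,170:400],(767,600),interpolation=cv2.INTER_CUBIC),alpha=1.5))
E
```

```text
clock: 7.5
eef_pos: [523.0, 117.3, 143.9]
tcp_rot: [0.003, 0.594, 0.805, 0.002]
contact_force: [-2.3, -2.6, 14.7]
gripper_width: 45.3
t 7.5 tcp [523.  117.3 143.9] toolz [ 0.007 -0.001 -1.   ] psi 0.3 | delta cm [ 0.28 -0.32 -1.61] yaw -0.002
[-2.34547819 -2.56718097 14.74962259] [-1.29385347  0.28066004 -0.11794185] 45.31217927026254
```

View pics/s6z.png

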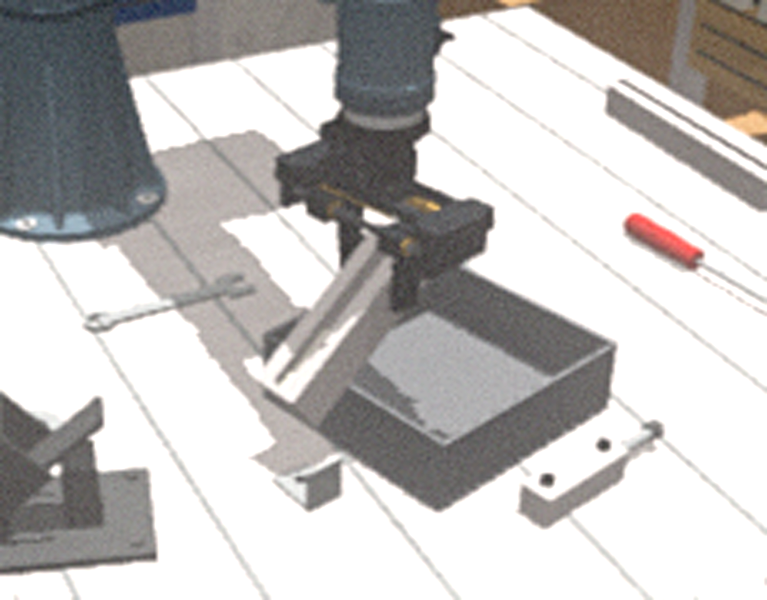

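```bash
python3 -m crank '[0.2,-0.2,0.3,0,1,0.2,-0.3,0.8,0,1,0.2,-0.3,1.4,0,1,0.2,-0.3,2,0,1,0.2,-0.3,2.6,0,1,0.2,-0.3,3.2,0,1]' 30
python3 - <<'E'
from h import *
delta([519,119,160],.302); s=read_state(); print(s['contact_force'],s['wrist_torque'],s['gripper_width'])
c=snap('scene','s7.png');im=cv2.imread('pics/s7.png')
cv2.imwrite('pics/s7z.png',cv2.convertScaleAbs(cv2.resize(im[80:260,170:400],(767,600),interpolation=cv2.INTER_CUBIC),alpha=1.5))
E
```

```text
clock: 8.15
eef_pos: [522.6, 118.3, 114.1]
tcp_rot: [0.006, 0.594, 0.805, 0.004]
contact_force: [-0.4, 3.5, 9.0]
gripper_width: 45.7
t 8.15 tcp [522.6 118.3 114.1] toolz [ 0.014 -0.    -1.   ] psi 0.299 | delta cm [ 0.15 -0.26 -4.6 ] yaw -0.003
[-0.36259522  3.51371549  9.0236995 ] [ 0.06313139  0.13882543 -0.04395485] 45.70226217868956
```

View pics/s7z.png

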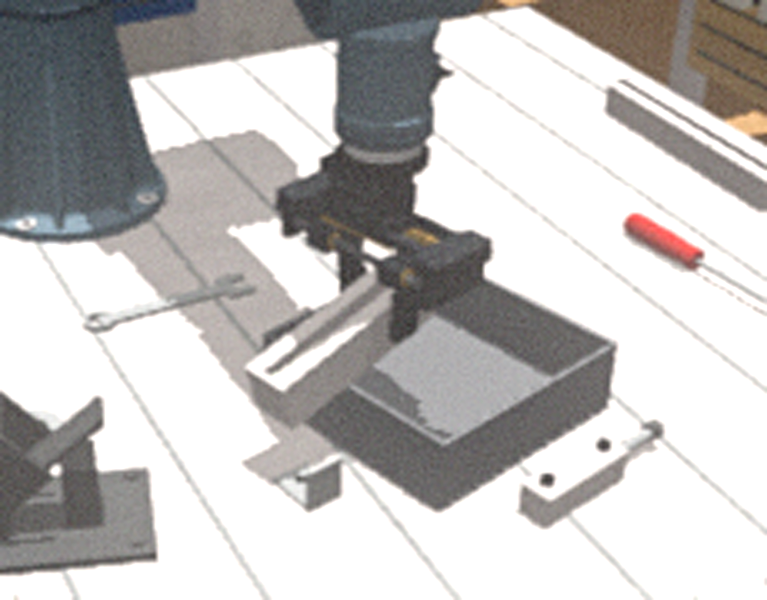

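The tube is pivoting on the rim as planned, at about 10–15° mouth-up now. I'll keep lowering.

```bash
python3 -m crank '[0,-0.1,0.6,0,1,0,-0.2,1.2,0,1,0,-0.3,1.8,0,1,0,-0.3,2.4,0,1,0,-0.3,3,0,1,0,-0.3,3.3,0,1]'
python3 - <<'E'
from h import *
delta([519,119,69],.302); s=read_state(); print(s['contact_force'],s['wrist_torque'],s['gripper_width'])
c=snap('scene','s8.png');im=cv2.imread('pics/s8.png')
cv2.imwrite('pics/s8z.png',cv2.convertScaleAbs(cv2.resize(im[80:260,170:400],(767,600),interpolation=cv2.INTER_CUBIC),alpha=1.5))
E
```

```text
clock: 8.8
eef_pos: [522.5, 118.6, 82.3]
tcp_rot: [0.007, 0.594, 0.804, 0.006]
contact_force: [0.3, 8.3, 6.9]
gripper_width: 45.8
t 8.8 tcp [522.5 118.6  82.3] toolz [ 0.019  0.002 -1.   ] psi 0.298 | delta cm [ 0.15 -0.35  1.32] yaw -0.004
[0.26536701 8.25460218 6.86895352] [0.79777231 0.07872382 0.01830843] 45.8396042570939
```

View pics/s8z.png

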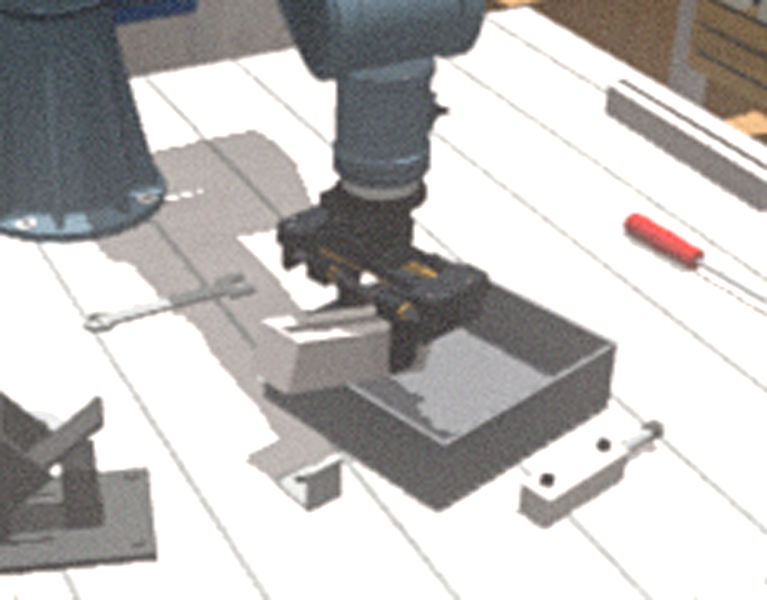

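```bash
python3 -m crank '[0,-0.2,0.4,0,1,0,-0.2,0.7,0,1,0,-0.2,1.0,0,1,0,-0.2,1.3,0,1,0,-0.2,1.4,0,1]'
python3 - <<'E'
from h import *
delta([519,119,69],.302); s=read_state(); print(s['contact_force'],s['wrist_torque'],s['gripper_width'])
c=snap('scene','s9.png');im=cv2.imread('pics/s9.png')
cv2.imwrite('pics/s9z.png',cv2.convertScaleAbs(cv2.resize(im[80:260,170:400],(767,600),interpolation=cv2.INTER_CUBIC),alpha=1.5))
E
```

```text
clock: 9.35
eef_pos: [523.1, 118.3, 70.1]
tcp_rot: [0.009, 0.594, 0.804, 0.008]
contact_force: [-0.7, 1.8, 7.6]
gripper_width: 45.7
t 9.35 tcp [523.1 118.3  70.1] toolz [ 0.023  0.003 -1.   ] psi 0.298 | delta cm [ 0.19 -0.38  0.11] yaw -0.004
[-0.70955359  1.75495754  7.57723716] [-0.14488088  0.25790674 -0.04415684] 45.733274725451665
```

View pics/s9z.png

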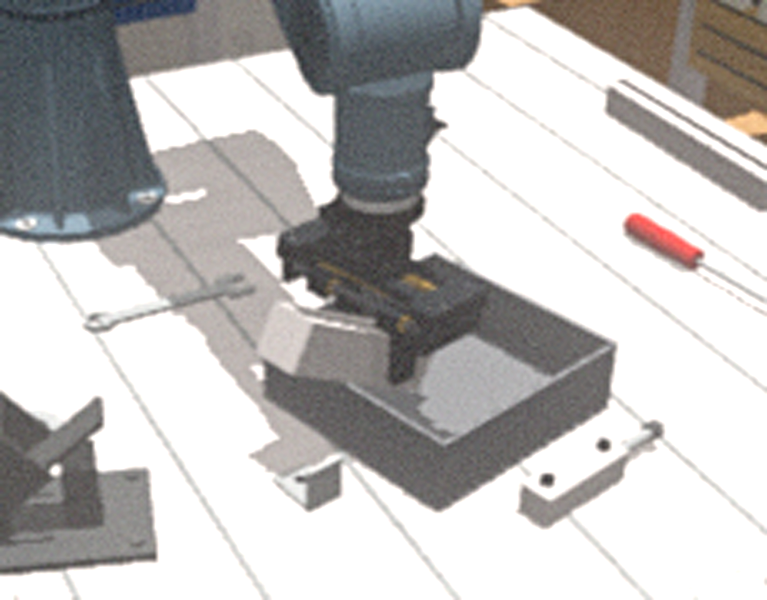

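```bash
python3 -m crank '[0,-0.2,0.2,0,1,0,-0.2,0.3,0,1,0,-0.2,0.3,0,1,0,-0.2,0.3,0,1,0,-0.2,0.3,0,1,0,-0.2,0.3,0,1,0,-0.2,0.3,0,1]' 60
python3 - <<'E'
from h import *
delta([519,119,69],.302); s=read_state(); print(s['contact_force'],s['wrist_torque'],s['gripper_width'])
c=snap('scene','s10.png');im=cv2.imread('pics/s10.png')
cv2.imwrite('pics/s10z.png',cv2.convertScaleAbs(cv2.resize(im[80:260,170:400],(767,600),interpolation=cv2.INTER_CUBIC),alpha=1.5))
snap('wrist','w10.png')
E
```

```text
clock: 10.1
eef_pos: [523.4, 118.2, 69.9]
tcp_rot: [0.01, 0.595, 0.804, 0.01]
contact_force: [-4.7, 5.1, 12.8]
gripper_width: 45.4
t 10.1 tcp [523.4 118.2  69.9] toolz [ 0.027  0.004 -1.   ] psi 0.297 | delta cm [ 0.2  -0.4   0.07] yaw -0.005
[-4.73730674  5.08172661 12.80426735] [-0.1453293   0.71701121 -0.20718509] 45.39007979897801
```

View pics/s10z.png

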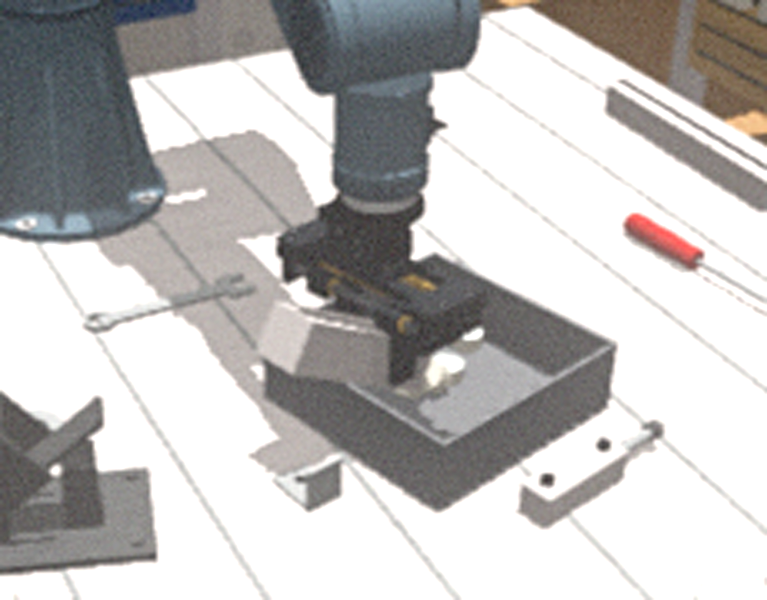

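View pics/w10.png

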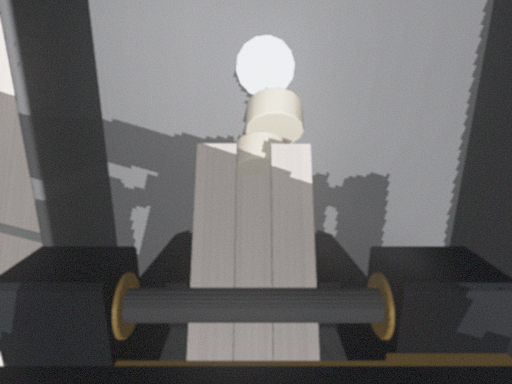

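The wrist view shows the discs coming out: one on the floor at (265,65), one at (273,112) and the third at the mouth (258,155). Next I'll lift.

```bash
python3 -m crank '[0,0,-1,0,1,0,0,-2,0,1,0,0,-3.5,0,1,0.5,0,-5,0,1,1.5,0,-6.5,0,1,2,0,-8,0,1,2,0,-8,0,1,2,0,-8,0,1,2,0,-8,0,1,2,0,-8,0,1]' 60
python3 - <<'E'
from h import *
delta([519,119,69],.302); s=read_state(); print(s['contact_force'],s['wrist_torque'],s['gripper_width'])
c=snap('scene','s11.png');im=cv2.imread('pics/s11.png')
cv2.imwrite('pics/s11z.png',cv2.convertScaleAbs(cv2.resize(im[80:260,170:400],(767,600),interpolation=cv2.INTER_CUBIC),alpha=1.5))
snap('wrist','w11.png')
E
```

```text
clock: 11.2
eef_pos: [514.9, 136.7, 148.8]
tcp_rot: [0.009, 0.595, 0.804, 0.009]
contact_force: [-1.3, -0.5, -1.8]
gripper_width: 46.0
t 11.2 tcp [514.9 136.7 148.8] toolz [ 0.026  0.004 -1.   ] psi 0.297 | delta cm [-1.78 -0.33  7.99] yaw -0.005
[-1.28856576 -0.45731322 -1.79066961] [ 0.04938909  0.07426761 -0.0353821 ] 45.955085163521915
```

View pics/s11z.png

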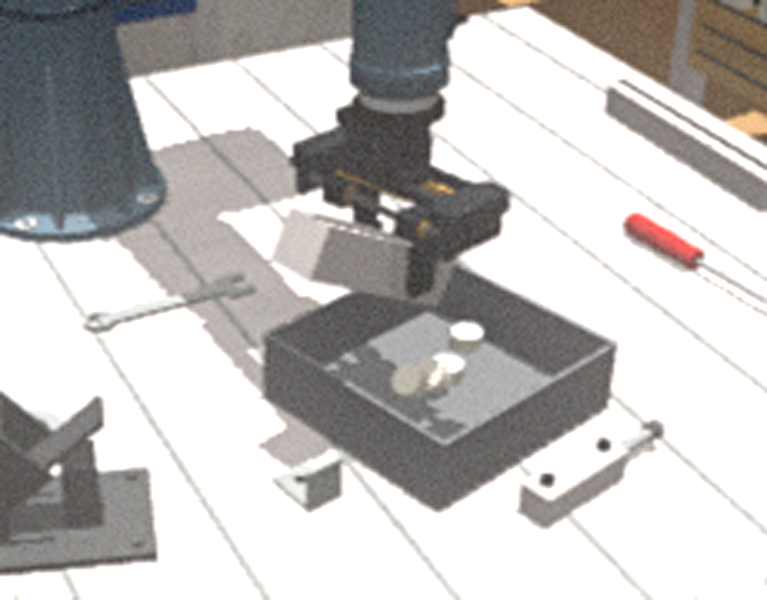

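View pics/w11.png

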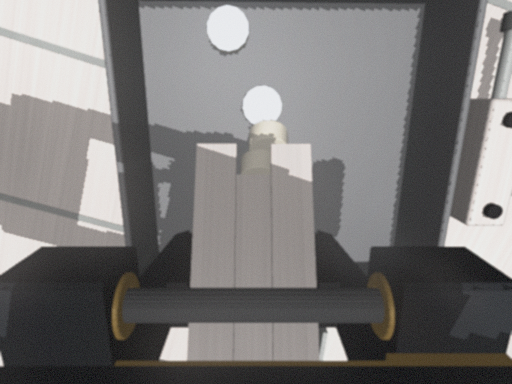

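```bash
python3 -m crank '[0,0,-2,0,1,0,0,-3,0,1,0,0,-3,0,1,0,0,-3,0,1,0,0,-3,0,1,0,0,-3,0,1,0,0,-3,0,1,0,0,-3,0,1]' 60
python3 - <<'E'
from h import *
c=snap('scene','s12.png');im=cv2.imread('pics/s12.png')
cv2.imwrite('pics/s12z.png',cv2.convertScaleAbs(cv2.resize(im[130:230,240:370],(780,600),interpolation=cv2.INTER_CUBIC),alpha=1.5))
for i in range(4): print(i,[(np.round(x['at']),round(x['confidence'],2)) for x in eyes.spot_in('scene',f'disc{i}')[:5]])
print('mouth',[(np.round(x['at']),round(x['confidence'],2)) for x in eyes.spot_in('scene','magazine_mouth')[:3]])
snap('wrist','w12.png')
F=[]
for i in range(6): eyes.camera('wrist'); F.append(read_state()['contact_force'])
s,p,r=state();print(s['clock'],p,s['gripper_width'],np.mean(F,0),np.abs(s['qvel']).max())
E
```

```text
clock: 12.1
eef_pos: [514.1, 136.7, 178.7]
tcp_rot: [0.009, 0.595, 0.804, 0.009]
contact_force: [-0.6, -0.4, -2.5]
gripper_width: 45.8
0 [(array([510., 202.,  22.]), 0.59), (array([527., 177.,  26.]), 0.57), (array([472., 236.,  23.]), 0.56)]
1 [(array([510., 202.,  22.]), 0.59), (array([527., 177.,  26.]), 0.57), (array([472., 236.,  23.]), 0.56)]
2 [(array([510., 202.,  22.]), 0.59), (array([527., 177.,  26.]), 0.57), (array([472., 236.,  23.]), 0.56)]
3 [(array([510., 202.,  22.]), 0.59), (array([527., 177.,  26.]), 0.57), (array([472., 236.,  23.]), 0.56)]
mouth [(array([547.,  69., 218.]), 0.62)]
12.75 [514.27297517 136.70215811 179.03692601] 45.498696464329804 [ 0.05733538  0.14719909 -1.95736217] 0.0023235594050845486
```

View pics/s12z.png

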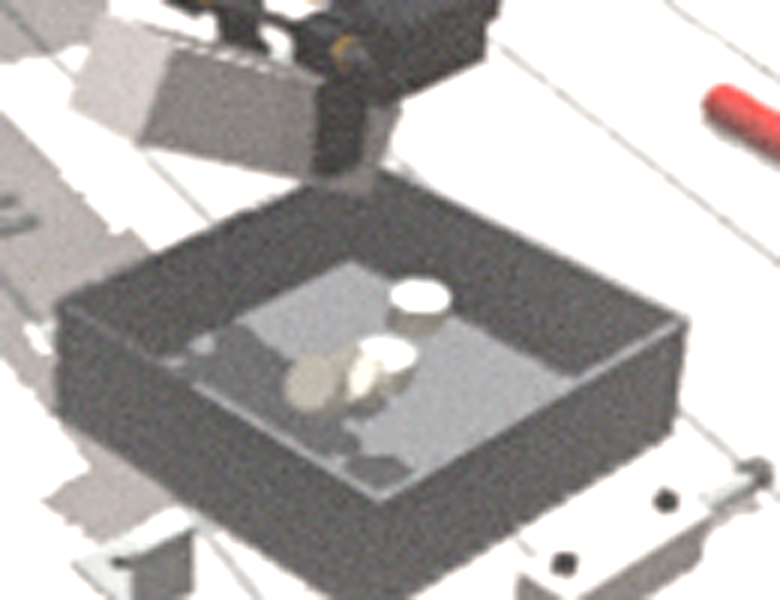

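View pics/w12.png

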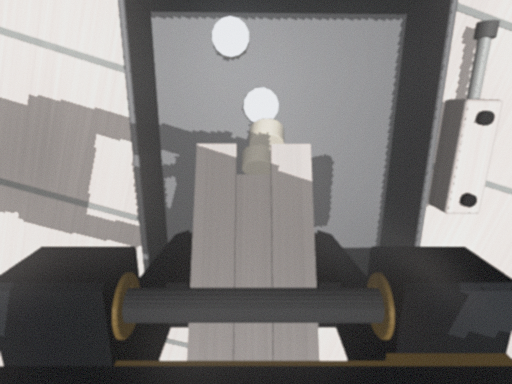

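I count four discs in the bin in the scene view. The one visible through the slot in the wrist view (257,160) could be inside the tube or below it, so I'll check by parallax with a sideways shift.

```bash
python3 -m crank '[0,1.5,0,0,1,0,3,0,0,1,0,4,0,0,1,0,4,0,0,1,0,4,0,0,1,0,4,0,0,1]' 60
python3 - <<'E'
from h import *
c=snap('scene','s13.png');im=cv2.imread('pics/s13.png')
cv2.imwrite('pics/s13z.png',cv2.convertScaleAbs(cv2.resize(im[130:230,240:370],(780,600),interpolation=cv2.INTER_CUBIC),alpha=1.5))
snap('wrist','w13.png')
E
```

```text
clock: 13.35
eef_pos: [551.8, 148.3, 179.7]
tcp_rot: [0.009, 0.595, 0.804, 0.009]
contact_force: [-0.1, 0.3, -2.1]
gripper_width: 45.2
```

View pics/w13.png

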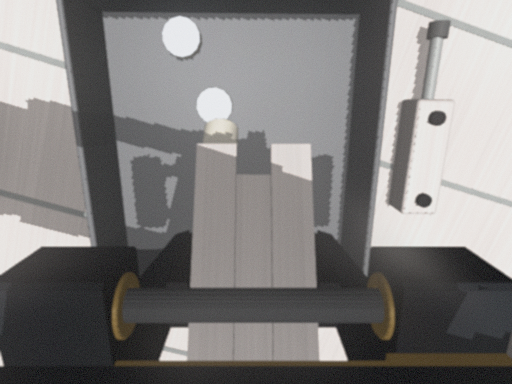

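View pics/s13z.png

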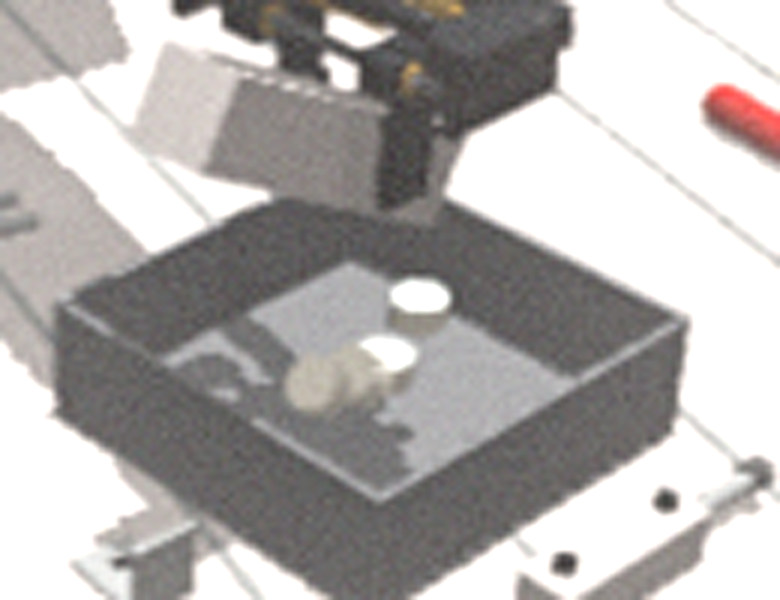

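```bash
python3 -c "
from h import *
s=read_state();print(s['clock'],s['gripper_width'],np.abs(s['qvel']).max(),s['contact_force'])
env.job_done()"
```

```text
13.45 45.44051094195817 0.004081926804307693 [ 0.11447684  0.61914455 -2.06384515]
the job is handed in; nothing more can be done
```

I drew the magazine out of the holder and emptied it: all four discs are in the bin. I handed the job in at 13.45 s with the arm still holding the magazine mouth-down over the bin. The interface gave no verdict, so this rests on my own checks.

The moves can't tilt the tool. I gripped the tube 130 mm from the foot, pulled it out along its length and rested its underside on the bin's near rim. Lowering the gripper then swung the mouth down to about 30° below level inside the bin. I lifted clear once the discs had started sliding out.

**Last checks:**
- **Discs:** I count four in the bin in the last scene view. The disc seen through the slot earlier moved relative to the tube when I shifted sideways, so it was in the bin. No disc shows in the part of the slot the wrist camera can see.
- **Magazine:** still gripped at 45.4 mm opening and at rest. By calculation the mouth is about 150 mm above the bench and close to the bin centre.
- **Bystanders:** the bracket and cylinder look unmoved; I took no final look at the relay or bearing.

**Disagreements:**
- The disc detector reported only three discs, since the last two lean against each other.
- Its reading for the magazine mouth was wrong, landing near the foot.
- The force reading was about 2.0 N instead of the 2.55 N expected for the empty tube, which I put down to sensor noise.

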